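# Draw the orange build plate from the leaning stack

### The job

Draw the orange build plate out of the stack leaning against the birch board (best by its tab, up along its own slope) and stand it, tab up, on the ledge of the green cleaning stand, about centred from side to side and leaning back against the stand's sloping back. Leave the blue and the grey plate leaning where they are, without toppling or carrying them along.

Things in the scene. Friction and masses are not known exactly. Their poses are not given: they have to be found in the camera images.
- orange_plate: Orange build plate, 8 mm thick (x), 170 wide (y), 120 high (z), 0.22 kg, black print surface on its +x face; an orange grip tab 36 mm wide, 8 thick, stands up from the middle of its top edge (z = 120 to 170 mm, y = 0). Origin: centre of its lower edge; z up the plate through the tab, x its normal, away from the robot. Leans 15 degrees (top towards the robot) among the two others, in any order.
- blue_plate: Blue plate, same shape and axes, but its tab is near the -y end (centre y = -62 mm). The three stand on the table parallel, 9 mm centre to centre (nearly touching), lower edges shifted sideways by up to 12 mm, leaning against a fixed upright birch board 92 mm high, 210 wide, on their robot side. Only the tabs rise above the 120 mm shoulders, free all round: grip the tab above them.
- grey_plate: Grey plate, same shape and axes as the orange one, but its tab is near the +y end of its top edge (centre y = +62 mm). It leans in the same stack. The tab tops stand about 165 mm above the table, so a drawn plate must rise above them before it moves sideways. The stack and the green stand lie side by side in front of the robot, either one on the left.
- stand: Fixed green stand like a small easel. Level black ledge, 12 mm above the table, 210 mm wide (y), 42 deep: from x = 0 (foot of the back) to x = 42 (lip 10 thick, top 32 mm above the table). The back, 200 wide, slopes up towards -x, 15 degrees from vertical, top 94 mm above the table. Origin: on the table under the middle of the line where back meets ledge; z up, x away from the robot. Empty.
Mind the look-alikes: they are no part of the job. Leave any turquoise look-alike of the orange_plate alone. Leave any yellow look-alike of the stand alone.

How it is judged:
By the outcome, as a careful person would: the job done as asked, in the order asked, and still so for the second after the job is handed in, with the robot touching nothing.
It also fails if it takes over 38 s, if anything falls off the work surface, if the arm or the gripper's body presses on something with over 40 N, if the wrist force passes 120 N, or if a joint passes its speed limit or range.

### The arm

A 6-joint arm with a two-finger parallel gripper is mounted at the origin on the work surface. World frame = base frame: x ahead of the robot, y to its left, z up, the work surface at z = 0. Lengths are in m, angles in rad, forces in N, time in s.
With the tool pointing down it reaches from about 0.35 to 0.85 m from the base axis. Payload 8.1 kg.
Tool frame: the origin (TCP) lies midway between the tips of the shut fingers; the grasp point (between the pads) lies 19 mm behind it; z points along the fingers, y is the line along which they close (so a half turn about z gives the same grasp; the last joint's range is limited). The gripper opens to 93 mm and grips with 3 to 60 N. Pads are 15 mm wide; open, the fingers measure 128 mm over their backs; the gripper's body (75 mm by 188 mm) begins 65 mm behind the grasp point.
Start: joints at [1.251, 0.13, 1.488, -0, 1.523, -0.085], TCP at [0.14, 0.584, 0.219] pointing down, gripper open.
Joint ranges: [-2.96, 2.96], [-0.89, 2.26], [0.02, 2.5], [-1.34, 4.48], [0, 2.73], [-2.66, 2.66]. Speed limits (rad/s): [2.39, 2.39, 2.79, 3.14, 3.14, 3.14].

### API

Orientations are given as a rotation vector (axis times angle).
In Python, from workcell import ctrl gives the robot as it stands. The module is installed in compiled form; this text tells all that it offers.
- The arm moves only by the tool move_arm, never from a script. Its argument "deltas" is one flat list of numbers, 7 for each row, row after row: the shift along the tool's x, y, z in cm, then the turn, a rotation vector about the tool's x, y, z in degrees, then the closure, from 0 (fully open) to 1 (shut). In form: [x, y, z, wx, wy, wz, jaw, x, y, z, wx, wy, wz, jaw, ...]. A call has 1 to 12 rows; each row shifts and turns the commanded pose from where the row before left it, along the tool's axes as they then stand; what a row does not reach is not made up. A row lasts 1/8 s, in which the tool goes at most 62.5 mm and 10.7 degrees, less where a joint would pass 70% of its speed; a pose out of reach is approached as far as the arm can. A call with a gripper value outside its range is refused whole. The fingers move at their own pace and stop on an object; "squeeze" is the grip in N (left out, the last holds). Time passes only in rows, so rows that do not move let the fingers close. It gives the time, the measured TCP pose, the force, the opening and the grip force at its end, in the units of the state.
- ctrl.get_obs(): the state, without advancing time (a new reading comes with each control period).
- ctrl.camera(name): name is "scene" or "side" or "wrist"; returns (picture, depth): 480x640x3 uint8, red, green, blue; 480x640 float32, m along the optical axis (not along the pixel's ray), 0 where there is no reading.
- ctrl.camera_info(name): a dict with "intrinsics" (3x3 intrinsics, pixels), "rvec" (rotation vector, rad) and "tvec" (3), from world to camera coordinates, as OpenCV has them; the wrist camera has in their place "hand_eye" (4x4, takes a point from camera to tool coordinates, whose origin is the TCP and whose axes are the flange's). Camera axes: x right, y down, z forward; pixel columns grow to the right and rows downward; lengths in m; the calibration is good to about 2 mm. The wrist camera is an equidistant fisheye: a pixel r from the principal point sees the ray r / f radians off the axis. A picture is of the moment at which its call begins: read the wrist's pose just before it. camera_info takes no time and is no camera call.
- ctrl.job_done(): hands the job in; it is judged then, once.
Trained networks look in the newest picture that a camera, given by its name, has taken for a name from the list of things; names that differ only in an ending like _2 or _b are one class to them, and where a whole thing is asked for, a point or a joint stands for the part that bears it (a point fixed in the world has none). Each returns a list of dicts, best first, with "confidence" (0 to 1); they miss things now and then, are a little off and sometimes report something else, mostly with a low value. They report only what shows in the picture. A call takes as long as a camera call. They do not tell look-alikes from the thing itself.
- ctrl.boxes_of(target, camera): "xy" ([column, row] in pixels, amid what is visible of it).
The state is a dict: "time_s": time; "joint_pos": joint angles; "qvel": joint speeds; "joint_torque": joint torques, N m; "eef_pos": TCP position; "ee_rot": TCP orientation; "wrist_force": force on the tool from outside, world axes, zero at the start; "torque": the same for the moment, N m; "finger_gap": finger opening in m; "grip_force": force on a finger pad.
Only numpy, scipy, OpenCV 4.12 (cv2) and the standard library are available. Lean on these libraries where they do the work, as an engineer would, in place of code of your own. Each camera call takes 0.05 s, during which the arm holds its last target. There are 200 camera calls.

## Working session

There is one attempt and no reset: what is moved stays moved. The work goes in short steps, Python scripts to look and compute and a tool call to move; the robot and the scene stay as the last step left them, time stands still between calls to the robot, and variables do not carry over. Pictures are saved under pics/ and viewed, at most 10 in all, crops included, and the job is handed in when it is done.

Besides the shell and the picture viewer there is one more tool, called after "Emit:" as name(argument=value, ...) on one line, values as JSON. move_arm: Moves the arm, as the interface text tells. Its arguments: {"type":"object","properties":{"deltas":{"type":"array"},"squeeze":{"type":"number"}},"required":["deltas"]}

```bash
mkdir -p pics
cat > h.py <<'E'
import numpy as np, cv2
from scipy.spatial.transform import Rotation as R
from workcell import ctrl
def grab(n):
    im,d=ctrl.camera(n); i=ctrl.camera_info(n)
    return im,d,i
def cloud(d,i):
    K=np.array(i["intrinsics"]); v,u=np.mgrid[:480,:640]
    P=np.stack([(u-K[0,2])/K[0,0]*d,(v-K[1,2])/K[1,1]*d,d],-1)
    Rm=R.from_rotvec(np.ravel(i["rvec"])).as_matrix()
    W=(P-np.ravel(i["tvec"]))@Rm
    W[d<=0]=np.nan
    return W
E
python3 - <<'E'
from h import *
for n in("scene","side"):
    im,d,i=grab(n); W=cloud(d,i)
    np.savez(f"{n}.npz",im=im,d=d,W=W)
    cv2.imwrite(f"pics/{n}.png",im[...,::-1])
    for t in("orange_plate","stand","blue_plate","grey_plate"):
        for b in ctrl.boxes_of(t,n)[:3]:
            c=np.round(b["xy"]).astype(int); print(n,t,c,round(b["confidence"],2),W[c[1],c[0]].round(3))
o=ctrl.get_obs();print(o["time_s"],o["eef_pos"],o["ee_rot"])
E
```

```text
scene orange_plate [320 308] 0.91 [0.485 0.168 0.086]
scene orange_plate [461 293] 0.88 [0.225 0.294 0.01 ]
scene stand [282 136] 0.77 [ 0.191 -0.303  0.03 ]
scene stand [212 201] 0.63 [ 0.463 -0.215  0.043]
scene blue_plate [317 261] 0.79 [0.448 0.119 0.141]
scene grey_plate [350 303] 0.77 [0.463 0.216 0.138]
side orange_plate [212 200] 0.65 [0.219 0.259 0.007]
side orange_plate [338 174] 0.57 [0.461 0.081 0.115]
side stand [301 412] 0.86 [ 0.175 -0.322  0.011]
side stand [415 303] 0.84 [ 0.457 -0.227  0.011]
side blue_plate [328 167] 0.59 [0.441 0.091 0.133]
side grey_plate [317 150] 0.59 [0.466 0.19  0.116]
0.5 [0.13958143 0.58352632 0.21859264] [ 3.67947638e-01  3.11995448e+00 -1.13707046e-04]
```

View pics/scene.png

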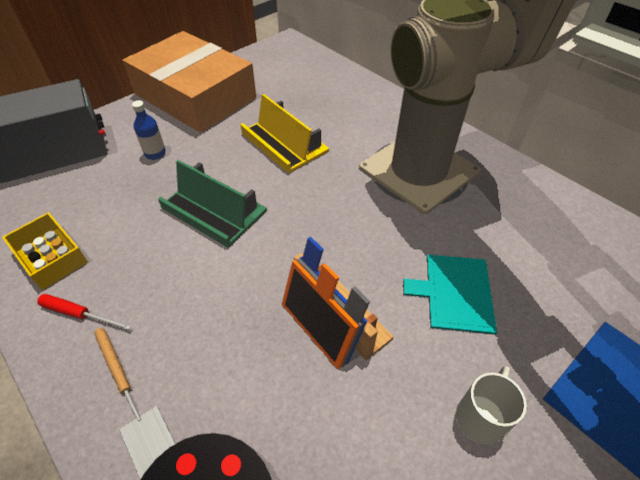

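View pics/side.png

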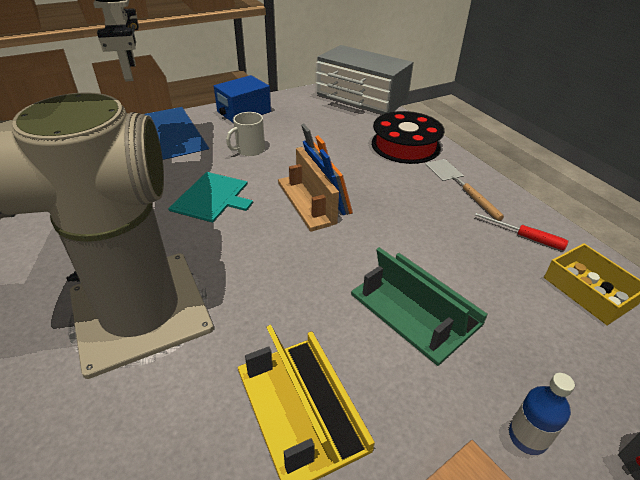

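The scene view shows the orange plate outermost (tab at about 328,280; face at 320,310), with blue and grey behind it. The real green stand is at about (212,200). The turquoise plate and the yellow stand are look-alikes. Next I fit the poses.

```bash
cat > fit.py <<'E'
from h import *
def hsvmask(im,h0,h1,s,v):
    H=cv2.cvtColor(im,cv2.COLOR_RGB2HSV); return (H[...,0]>=h0)&(H[...,0]<=h1)&(H[...,1]>s)&(H[...,2]>v)
def plane(P,n0=None,tol=.003,it=400,rng=np.random.default_rng(0)):
    best=None
    for _ in range(it):
        a,b,c=P[rng.choice(len(P),3,False)]; n=np.cross(b-a,c-a); l=np.linalg.norm(n)
        if l<1e-6: continue
        n/=l
        if n0 is not None and abs(n@n0)<.9: continue
        k=abs((P-a)@n)<tol
        if best is None or k.sum()>best.sum(): best=k
    Q=P[best]; c=Q.mean(0); n=np.linalg.svd(Q-c,full_matrices=False)[2][2]
    return c,n*np.sign(n[0]),best
E
python3 - <<'E'
from fit import *
z=np.load("scene.npz"); im,W=z["im"],z["W"]
near=lambda c,r:np.linalg.norm(W-np.array(c),axis=-1)<r
m=near([.485,.168,.086],.14)&(W[...,2]>.012)
P=W[m]
c,n,k=plane(P); print("orange plane",c.round(4),n.round(4),k.sum(),len(P),"lean",np.degrees(np.arcsin(n[2])))
yaw=np.arctan2(n[1],n[0]);print("yaw",np.degrees(yaw))
ex=n; ey=np.array([-np.sin(yaw),np.cos(yaw),0]); ez=np.cross(ex,ey)
Q=P[k]; a=(Q-c)@ey; b=(Q-c)@ez
for lo in np.arange(-.09,.14,.01):
    s=(b>lo)&(b<lo+.01)
    if s.sum()>5: print(round(lo,3),s.sum(),np.percentile(a[s],[1,50,99]).round(4), (c+ez*lo)[2].round(3))
om=m&hsvmask(im,5,16,150,80); T=W[om]; T=T[T[:,2]>.128]
print("tab",len(T),T.mean(0),T.min(0),T.max(0)); print("resid",((T-c)@n).mean(),np.percentile((T-c)@ey,[2,50,98]),np.percentile((T-c)@ez,[2,98]))
print("c,ey,ez",c,ey,ez)
# stand
for nm in("scene","side"):
    z=np.load(nm+".npz"); im,W=z["im"],z["W"]
    m=near([.46,-.22,.04],.16)&hsvmask(im,60,85,60,25)
    P=W[m]; print(nm,len(P),P.min(0).round(3),P.max(0).round(3))
    U=P[P[:,2]>.04]
    c,n,k=plane(U); n=n*np.sign(n[2]); print("back",c.round(4),n.round(3),k.sum(),len(U),np.degrees(np.arcsin(n[2])),"yaw",np.degrees(np.arctan2(n[1],n[0])))
    for zlo in(.0,.01,.02,.028,.05,.07,.085):
        s=P[(P[:,2]>zlo)&(P[:,2]<zlo+.008)]
        if len(s)<10: continue
        r=cv2.minAreaRect((s[:,:2]*1000).astype(np.float32)); print(zlo,len(s),r)
E
```

```text
orange plane [0.4861 0.1649 0.0785] [ 0.9586 -0.0546  0.2796] 3893 6663 lean 16.235972509984293
yaw -3.2599799975471258
-0.07 236 [-0.089   0.0041  0.0788] 0.011
-0.06 272 [-0.0888  0.0021  0.0785] 0.021
-0.05 275 [-0.0887  0.0026  0.0781] 0.031
-0.04 280 [-0.088   0.0005  0.0784] 0.04
-0.03 296 [-0.088   0.0033  0.0788] 0.05
-0.02 279 [-0.0887  0.0006  0.078 ] 0.059
-0.01 311 [-0.088   0.0064  0.0792] 0.069
-0.0 315 [-0.0892  0.0008  0.0792] 0.079
0.01 320 [-0.0887  0.0018  0.0787] 0.088
0.02 326 [-0.0877  0.0013  0.0791] 0.098
0.03 350 [-0.0873  0.0024  0.0788] 0.107
0.04 248 [-0.0879  0.0072  0.078 ] 0.117
0.05 79 [-0.0233 -0.0048  0.0124] 0.127
0.06 79 [-0.0225 -0.0037  0.0127] 0.136
0.07 88 [-0.0233 -0.0035  0.0122] 0.146
0.08 83 [-0.0224 -0.0039  0.0124] 0.155
0.09 56 [-0.0226 -0.0057  0.0121] 0.165
tab 398 [0.46449098 0.16305703 0.15060582] [0.45356363 0.14329689 0.12813924] [0.47254235 0.17903283 0.16779628]
resid -0.0005024970977346601 [-0.02155804 -0.00266449  0.01234326] [0.05331325 0.09262164]
c,ey,ez [0.48614694 0.16491696 0.0785206 ] [0.05686669 0.99838178 0.        ] [
[... 1222 characters left out ...]
65966796875), 13.927204132080078)
0.01 2022 ((453.3184814453125, -232.384765625), (130.56646728515625, 210.34085083007812), 14.19363784790039)
0.02 505 ((482.4346618652344, -225.19967651367188), (83.6340560913086, 208.20773315429688), 12.893352508544922)
0.028 571 ((477.55078125, -233.27960205078125), (123.51505279541016, 204.7848358154297), 22.50930404663086)
0.05 214 ((452.79132080078125, -232.82066345214844), (8.182660102844238, 198.46510314941406), 14.743743896484375)
0.07 224 ((447.725830078125, -234.1463623046875), (6.178779602050781, 197.9927520751953), 14.459059715270996)
0.085 554 ((446.77581787109375, -233.4478759765625), (10.364888191223145, 199.70643615722656), 13.80023193359375)
```

```bash
cat > plan.py <<'E'
from h import *
def frame(yaw,lean):   # tool rotation for a plate of given yaw/lean: y=n, z=-ez
    a,l=np.radians([yaw,lean]); ex=np.array([np.cos(a),np.sin(a),0]); Z=np.array([0,0,1.])
    n=np.cos(l)*ex+np.sin(l)*Z; ez=-np.sin(l)*ex+np.cos(l)*Z; ey=np.cross(ez,n)
    return np.stack([ey,n,-ez],1)
def pose():
    o=ctrl.get_obs(); return np.array(o["eef_pos"]),R.from_rotvec(o["ee_rot"]).as_matrix(),o
def rows(p,M,tp,TM,jaw,n=None,q=(.05,.5)):
    rv=R.from_matrix(M.T@TM).as_rotvec(); d=np.linalg.norm(tp-p)
    if n is None: n=int(max(1,np.ceil(np.degrees(np.linalg.norm(rv))/9.5),np.ceil(d/.05)))
    out=[];p0=p.copy();M0=M
    for i in range(1,n+1):
        f=i/n; wp=p0+f*(tp-p0); WM=M0@R.from_rotvec(rv*f).as_matrix()
        s=np.round(M.T@(wp-p)*100/q[0])*q[0]; w=np.round(np.degrees(R.from_matrix(M.T@WM).as_rotvec())/q[1])*q[1]
        p=p+M@s/100; M=M@R.from_rotvec(np.radians(w)).as_matrix()
        out.append([*(float(x) for x in s.round(3)),*(float(x) for x in w),jaw])
    for i in range(0,n): print(str(out[i])[1:-1].replace("-0.0,","0,").replace(".0,",",")+",")
    print("end",n,p.round(4)); return p,M
S=frame(-3.3,15.5); G=np.array([.4626,.1612,.1426]); TCP=G+.019*S[:,2]
D=frame(13.8,15)
FOOT=np.array([.4721,-.2259,.012]); TCPD=FOOT-.131*D[:,2]+.004*D[:,1]
E
python3 - <<'E'
from plan import *
p,M,o=pose(); print(TCP,TCPD)
p,M=rows(p,M,TCP-.08*S[:,2],S,0)
E
```

```text
[0.46766911 0.16090772 0.12429102] [ 0.44292558 -0.23306592  0.13957156]
-3.6, -3.1, 0.15, -1, -1, 7, 0,
-3.95, -2.6, 0.2, -1.5, -1, 7.5, 0,
-4.25, -2.1, 0.15, -1, -1, 7, 0,
-4.45, -1.55, 0.25, -1, -1, 7.5, 0,
-4.65, -0.95, 0.3, -1.5, -1, 7, 0,
-4.7, -0.4, 0.35, -1, -1, 7.5, 0,
-4.75, 0.2, 0.4, -1, -1, 7, 0,
-4.65, 0.8, 0.55, -1.5, -1, 7, 0,
-4.5, 1.3, 0.6, -1, -1, 7.5, 0,
-4.25, 1.9, 0.75, -1, -1, 7, 0,
-4.05, 2.4, 0.85, -1.5, -1, 7.5, 0,
end 11 [0.4466 0.162  0.2012]
```

Emit:
move_arm(deltas=[-3.6, -3.1, 0.15, -1, -1, 7, 0, -3.95, -2.6, 0.2, -1.5, -1, 7.5, 0, -4.25, -2.1, 0.15, -1, -1, 7, 0, -4.45, -1.55, 0.25, -1, -1, 7.5, 0, -4.65, -0.95, 0.3, -1.5, -1, 7, 0, -4.7, -0.4, 0.35, -1, -1, 7.5, 0, -4.75, 0.2, 0.4, -1, -1, 7, 0, -4.65, 0.8, 0.55, -1.5, -1, 7, 0, -4.5, 1.3, 0.6, -1, -1, 7.5, 0, -4.25, 1.9, 0.75, -1, -1, 7, 0, -4.05, 2.4, 0.85, -1.5, -1, 7.5, 0, 0, 0, 0, 0, 0, 0, 0], squeeze=30)

```text
time_s: 2.0
eef_pos: [0.4474, 0.1597, 0.2012]
ee_rot: [2.136, 2.0, 0.274]
wrist_force: [-0.3, 0.5, -0.1]
finger_gap: 0.093
grip_force: 0.0
```

Run:
```python
from plan import *
from fit import hsvmask
p,M,o=pose(); print(o["time_s"],p.round(4)); i=ctrl.camera_info("wrist"); im,d=ctrl.camera("wrist")
cv2.imwrite("pics/w1.png",im[...,::-1])
K=np.array(i["intrinsics"]); H=np.array(i["hand_eye"])
v,u=np.mgrid[:480,:640]; x=(u-K[0,2])/K[0,0]; y=(v-K[1,2])/K[1,1]; th=np.hypot(x,y); t=np.tan(th)/np.maximum(th,1e-6)
P=np.stack([x*t*d,y*t*d,d],-1); W=((P@H[:3,:3].T+H[:3,3])@M.T)+p
np.savez("w1.npz",im=im,W=W)
m=(d>0)&hsvmask(im,5,16,150,60)&(np.linalg.norm(W-G,axis=-1)<.05)&(W[...,2]>.13)
T=W[m]; print(len(T)); L=(T-G)@S
print(np.percentile(L,[2,25,50,75,98],axis=0).round(4))
print("fine:"); rows(p,M,TCP,S,0)
```

```text
2.0 [0.4474 0.1597 0.2012]
673
[[-0.017  -0.0034 -0.0236]
 [-0.0058 -0.002  -0.0225]
 [ 0.0052 -0.0005 -0.022 ]
 [ 0.0152  0.0008 -0.0214]
 [ 0.018   0.0021  0.0082]]
fine:
0.15, -0.1, 3.95, 0, 0, 0, 0,
0.1, -0.05, 4, 0.5, 0.5, -0.5, 0,
end 2 [0.4677 0.1607 0.1243]
```

View pics/w1.png

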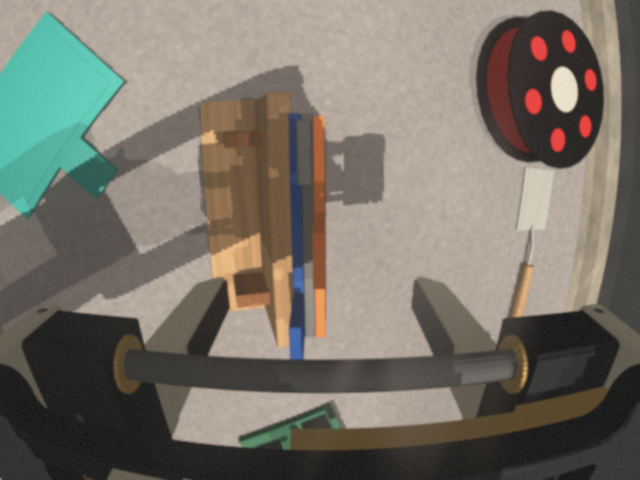

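The wrist view shows orange as the outermost plate (column about 320), with its tab between the fingers and measured within 1 mm of plan. Next: descend and grip.

Emit:
move_arm(deltas=[0.15, -0.1, 3.95, 0, 0, 0, 0.4, 0.1, -0.1, 4.0, 0.5, 0.5, -0.5, 0.4, 0, 0, 0, 0, 0, 0, 0.5, 0, 0, 0, 0, 0, 0, 1, 0, 0, 0, 0, 0, 0, 1, 0, 0, 0, 0, 0, 0, 1, 0, 0, 0, 0, 0, 0, 1, 0, 0, 0, 0, 0, 0, 1], squeeze=30)

```text
time_s: 3.05
eef_pos: [0.4664, 0.1631, 0.1244]
ee_rot: [2.13, 2.024, 0.275]
wrist_force: [-0.7, 0.0, 0.5]
finger_gap: 0.0174
grip_force: 0.0
```

Emit:
move_arm(deltas=[0, 0, 0, 0, 0, 0, 1, 0, 0, 0, 0, 0, 0, 1, 0, 0, 0, 0, 0, 0, 1, 0, 0, 0, 0, 0, 0, 1])

```text
time_s: 3.55
eef_pos: [0.4681, 0.1631, 0.1253]
ee_rot: [2.128, 2.022, 0.279]
wrist_force: [7.2, -0.6, -2.5]
finger_gap: 0.0084
grip_force: 29.8
```

Emit:
move_arm(deltas=[0, 0.2, 0, 0, 0, 0, 1, 0, 0.2, -0.3, 0, 0, 0, 1, 0, 0.1, -0.5, 0, 0, 0, 1, 0, 0, -1, 0, 0, 0, 1, 0, 0, 0, 0, 0, 0, 1])

```text
time_s: 4.18
eef_pos: [0.4664, 0.1633, 0.1439]
ee_rot: [2.13, 2.024, 0.276]
wrist_force: [-0.1, -0.6, -3.0]
finger_gap: 0.0079
grip_force: 30.0
```

Run:
```python
from plan import *
im,d=ctrl.camera("scene"); W=cloud(d,ctrl.camera_info("scene"))
cv2.imwrite("pics/s2.png",cv2.resize(im[180:400,220:460,::-1],None,fx=2.5,fy=2.5))
```

```text
(no output)
```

View pics/s2.png

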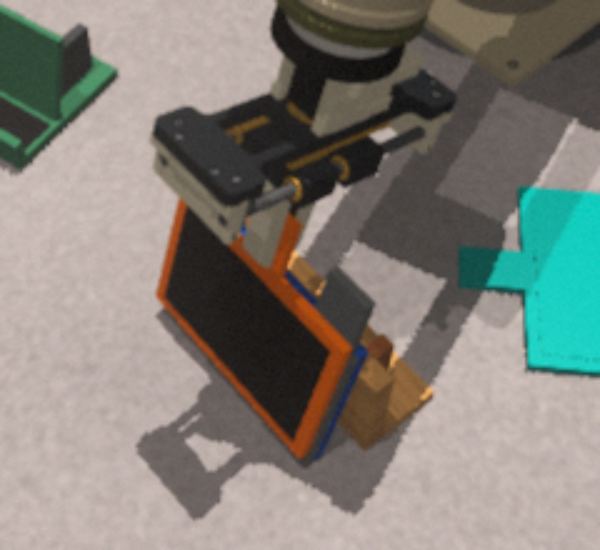

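The orange plate is lifting by itself: the force is about its weight, and blue and grey are still standing behind it. I continue up the slope.

Emit:
move_arm(deltas=[0, 0.1, -2, 0, 0, 0, 1, 0, 0.1, -3, 0, 0, 0, 1, 0, 0.1, -3.5, 0, 0, 0, 1, 0, 0, -3.5, 0, 0, 0, 1, 0, 0, -3.5, 0, 0, 0, 1, 0, 0, -2.5, 0, 0, 0, 1, 0, 0, 0, 0, 0, 0, 1])

```text
time_s: 5.1
eef_pos: [0.4225, 0.1651, 0.3194]
ee_rot: [2.128, 2.024, 0.28]
wrist_force: [-0.2, -0.6, -3.0]
finger_gap: 0.0078
grip_force: 30.0
```

Run:
```python
from plan import *
p,M,o=pose(); print(p,o["wrist_force"])
A=TCPD-.08*D[:,2]+.008*D[:,1]; A[2]=max(A[2],p[2])
p,M=rows(p,M,A,D,1,n=12)
```

```text
[0.42253082 0.16508992 0.31939795] [-0.23106806 -0.60492096 -3.01510619]
-3.35, 0.25, 0.05, 0, 0.5, -1.5, 1,
-3.35, 0.1, 0, 0, 0, -1, 1,
-3.3, 0.1, 0.05, 0, 0.5, -1.5, 1,
-3.35, 0, -0.05, 0, 0.5, -1.5, 1,
-3.35, -0.1, -0.05, 0, 0, -1, 1,
-3.35, -0.15, 0, 0, 0.5, -1.5, 1,
-3.35, -0.25, -0.1, 0.5, 0.5, -1.5, 1,
-3.3, -0.3, -0.1, 0, 0, -1.5, 1,
-3.35, -0.45, -0.1, 0, 0.5, -1, 1,
-3.3, -0.45, -0.1, 0, 0.5, -1.5, 1,
-3.3, -0.55, -0.15, 0, 0.5, -1.5, 1,
-3.25, -0.65, -0.2, 0, 0, -1, 1,
end 12 [ 0.4304 -0.2361  0.3193]
```

Emit:
move_arm(deltas=[-3.35, 0.25, 0.05, 0, 0.5, -1.5, 1, -3.35, 0.1, 0, 0, 0, -1, 1, -3.3, 0.1, 0.05, 0, 0.5, -1.5, 1, -3.35, 0, -0.05, 0, 0.5, -1.5, 1, -3.35, -0.1, -0.05, 0, 0, -1, 1, -3.35, -0.15, 0, 0, 0.5, -1.5, 1, -3.35, -0.25, -0.1, 0.5, 0.5, -1.5, 1, -3.3, -0.3, -0.1, 0, 0, -1.5, 1, -3.35, -0.45, -0.1, 0, 0.5, -1, 1, -3.3, -0.45, -0.1, 0, 0.5, -1.5, 1, -3.3, -0.55, -0.15, 0, 0.5, -1.5, 1, -3.25, -0.65, -0.2, 0, 0, -1, 1])

```text
time_s: 6.6
eef_pos: [0.429, -0.2377, 0.3153]
ee_rot: [1.836, 2.333, 0.301]
wrist_force: [1.0, -0.1, -2.1]
finger_gap: 0.008
grip_force: 30.0
```

Run:
```python
from plan import *
from fit import plane
im,d=ctrl.camera("scene"); W=cloud(d,ctrl.camera_info("scene"))
p,M,o=pose(); print(o["time_s"],p.round(4),(M.T@D).round(3).tolist())
cv2.imwrite("pics/s3.png",im[40:400,80:520,::-1])
c0=p+.07*D[:,2]
m=(np.linalg.norm(W-c0,axis=-1)<.115)
P=W[m]; P=P[np.abs((P-p)@D[:,1])<.03]; P=P[(P-p)@D[:,2]>.013]
c,n,k=plane(P); print("plate n",n.round(3),"lean",np.degrees(np.arcsin(n[2])),"yaw",np.degrees(np.arctan2(n[1],n[0])),k.sum(),len(P))
ey=np.cross([0,0,1],n);ey/=np.linalg.norm(ey);ez=np.cross(n,ey);Q=P[k]
print("front face off from tcp along n",((c-p)@n)); 
a=(Q-p)@ey;b=(Q-p)@ez
print("y ext",np.percentile(a,[1,99]),"z ext",np.percentile(b,[1,99]))
for lo in np.arange(-.14,0,.02):
  s=(b>lo)&(b<lo+.02)
  if s.sum()>20: print(lo.round(2),np.percentile(a[s],[2,98]).round(4))
print("aligned descend to 15mm above, gap:"); 
p1,M1=rows(p,M,TCPD-.02*D[:,2]+.008*D[:,1],D,1,n=6)
```

```text
6.65 [ 0.4286 -0.2409  0.3147] [[1.0, 0.004, 0.002], [-0.004, 1.0, 0.007], [-0.002, -0.007, 1.0]]
plate n [0.941 0.227 0.251] lean 14.566269868026257 yaw 13.55993732349779 3620 3717
front face off from tcp along n 0.005003145561036957
y ext [-0.08200041  0.08602102] z ext [-0.12554494 -0.01388813]
-0.14 [-0.0787  0.0862]
-0.12 [-0.0803  0.0844]
-0.1 [-0.0807  0.0852]
-0.08 [-0.0792  0.085 ]
-0.06 [-0.0796  0.0851]
-0.04 [-0.0806  0.085 ]
-0.02 [-0.0779  0.0853]
aligned descend to 15mm above, gap:
0.05, -0.35, 2.55, 0, 0, 0, 1,
0.1, -0.35, 2.55, 0, 0, 0, 1,
0.05, -0.35, 2.55, 0, 0, 0, 1,
0.1, -0.35, 2.6, -0.5, 0, 0, 1,
0.05, -0.35, 2.55, 0, 0, 0, 1,
0.1, -0.4, 2.55, 0, 0, 0, 1,
end 6 [ 0.4454 -0.2323  0.1608]
```

View pics/s3.png

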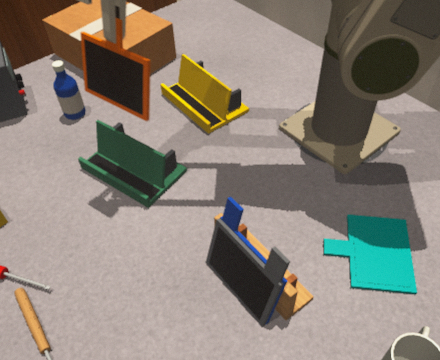

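The orange plate hangs clear at (115,75) in the crop, with yaw and lean matching the stand. Blue and grey are still leaning at (250,265). Next: descend.

Emit:
move_arm(deltas=[0.05, -0.35, 2.55, 0, 0, 0, 1, 0.1, -0.35, 2.55, 0, 0, 0, 1, 0.05, -0.35, 2.55, 0, 0, 0, 1, 0.1, -0.35, 2.6, -0.5, 0, 0, 1, 0.05, -0.35, 2.55, 0, 0, 0, 1, 0, -0.4, 2.55, 0, 0, 0, 1, 0, 0, 0, 0, 0, 0, 1, 0, 0, 0, 0, 0, 0, 1])

```text
time_s: 7.65
eef_pos: [0.447, -0.2289, 0.1639]
ee_rot: [1.831, 2.326, 0.311]
wrist_force: [-0.1, -0.8, -2.1]
finger_gap: 0.0081
grip_force: 30.0
```

Run:
```python
from plan import *
p,M,o=pose(); print(p,o["wrist_force"],((p-TCPD)@D*1000).round(1))
```

```text
[ 0.44695423 -0.22887131  0.16392328] [-0.1433943  -0.76829384 -2.08997662] [  3.1  11.  -22.3]
```

Emit:
move_arm(deltas=[-0.2, -0.1, 0.5, 0, 0, 0, 1, -0.2, -0.1, 0.5, 0, 0, 0, 1, 0, -0.1, 0.4, 0, 0, 0, 1, 0, 0, 0.2, 0, 0, 0, 1, 0, 0, 0.2, 0, 0, 0, 1, 0, 0, 0, 0, 0, 0, 1])

```text
time_s: 8.4
eef_pos: [0.4498, -0.2323, 0.1456]
ee_rot: [1.83, 2.327, 0.311]
wrist_force: [0.4, 0.7, -2.1]
finger_gap: 0.008
grip_force: 30.0
```

Emit:
move_arm(deltas=[0, 0, 0.2, 0, 0, 0, 1, 0, 0, 0.1, 0, 0, 0, 1, 0, 0, 0.1, 0, 0, 0, 1, 0, 0, 0, 0, 0, 0, 1])

```text
time_s: 8.9
eef_pos: [0.4508, -0.2321, 0.1418]
ee_rot: [1.83, 2.326, 0.311]
wrist_force: [0.6, -0.4, -3.5]
finger_gap: 0.0079
grip_force: 30.0
```

Emit:
move_arm(deltas=[0, 0, 0.1, 0, 0, 0, 1, 0, 0, 0.1, 0, 0, 0, 1, 0, 0, 0, 0, 0, 0, 1])

```text
time_s: 9.28
eef_pos: [0.4513, -0.232, 0.1398]
ee_rot: [1.83, 2.326, 0.311]
wrist_force: [0.5, 0.6, -2.8]
finger_gap: 0.008
grip_force: 30.0
```

Emit:
move_arm(deltas=[0, 0, 0.1, 0, 0, 0, 1, 0, 0, 0.1, 0, 0, 0, 1, 0, 0, 0, 0, 0, 0, 1])

```text
time_s: 9.65
eef_pos: [0.4519, -0.2319, 0.1379]
ee_rot: [1.83, 2.326, 0.311]
wrist_force: [-0.2, 0.8, -2.8]
finger_gap: 0.0077
grip_force: 30.0
```

Emit:
move_arm(deltas=[0, -0.2, 0.1, 0, 0, 0, 1, 0, -0.2, 0, 0, 0, 0, 1, 0, -0.2, 0, 0, 0, 0, 1, 0, 0, 0, 0, 0, 0, 1])

```text
time_s: 10.15
eef_pos: [0.4477, -0.2337, 0.1369]
ee_rot: [1.828, 2.324, 0.312]
wrist_force: [5.8, 1.6, 5.6]
finger_gap: 0.0081
grip_force: 30.0
```

Run:
```python
from plan import *
p,M,o=pose(); print(p,((p-TCPD)@D*1000).round(1))
im,d=ctrl.camera("scene"); W=cloud(d,ctrl.camera_info("scene"))
cv2.imwrite("pics/s4.png",cv2.resize(im[90:260,130:300,::-1],None,fx=3.5,fy=3.5))
```

```text
[ 0.44773085 -0.23367929  0.13692456] [-1.7  3.7  3.7]
```

View pics/s4.png

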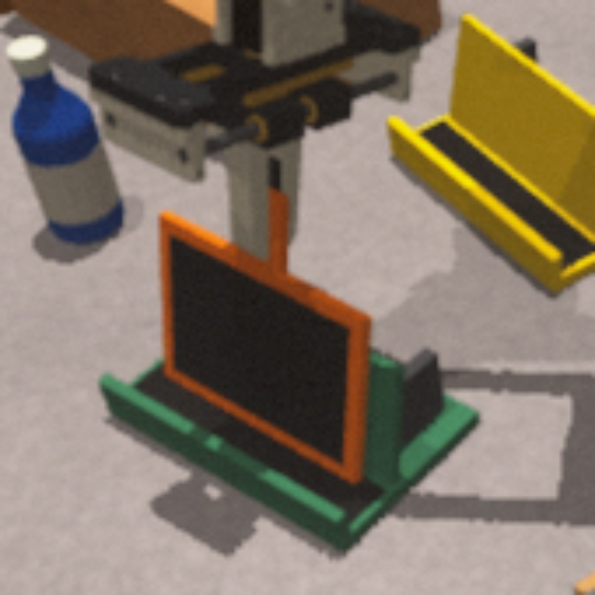

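The plate rests on the ledge against the back (5.8 N and 5.6 N of contact), roughly centred. Next: release and retreat.

Emit:
move_arm(deltas=[0, 0, 0, 0, 0, 0, 0.85, 0, 0, 0, 0, 0, 0, 0.75, 0, 0, 0, 0, 0, 0, 0.6, 0, 0, 0, 0, 0, 0, 0.5, 0, 0, 0, 0, 0, 0, 0.5, 0, 0, -1, 0, 0, 0, 0.5, 0, 0, -2, 0, 0, 0, 0.5, 0, 0, -4, 0, 0, 0, 0.5, 0, 0, -4, 0, 0, 0, 0.5, 0, 0, -3, 0, 0, 0, 0.5, 0, 0, 0, 0, 0, 0, 0.5])

```text
time_s: 11.58
eef_pos: [0.4113, -0.2431, 0.2743]
ee_rot: [1.826, 2.322, 0.308]
wrist_force: [-0.1, -0.1, 0.0]
finger_gap: 0.0464
grip_force: 0.0
```

Run:
```python
from plan import *
from fit import plane
im,d=ctrl.camera("scene"); W=cloud(d,ctrl.camera_info("scene"))
cv2.imwrite("pics/s5.png",im[60:380,120:500,::-1])
P=W[(np.linalg.norm(W-(TCPD+.07*D[:,2]),axis=-1)<.11)&(W[...,2]>.04)]
c,n,k=plane(P); print("lean",np.degrees(np.arcsin(n[2])),"yaw",np.degrees(np.arctan2(n[1],n[0])),k.sum())
L=(P[k]-FOOT)@D; L=L[-L[:,2]<.115]; print("n,centre",np.median(L[:,1]),np.percentile(L[:,0],[1,99]).mean(),np.percentile(L[:,0],[1,99]))
im,d=ctrl.camera("side"); cv2.imwrite("pics/s6.png",im[90:390,230:530,::-1])
```

```text
lean 19.071619126542828 yaw 13.435068027019518 2553
n,centre 0.009507663572639768 -0.0032011682022867124 [-0.08658209  0.08017976]
```

View pics/s5.png

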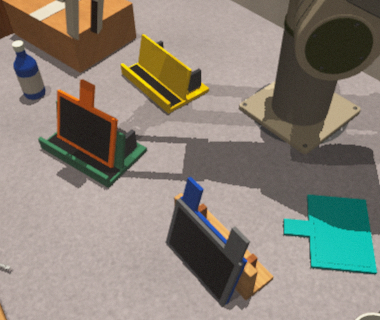

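View pics/s6.png

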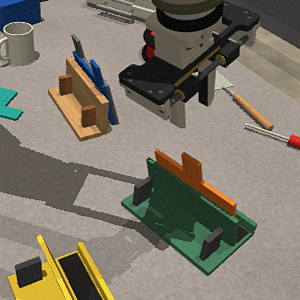

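The plate stands in the stand, tab up, about 3 mm off centre and leaning 19°. Blue and grey are still leaning, and the gripper is clear.

```bash
python3 -c "
from workcell import ctrl
print(ctrl.job_done())"
```

```text
the job is handed in; nothing more can be done
None
```

The orange plate now stands tab up on the green stand's ledge, about 3 mm off centre and leaning back at about 19° (the stand's back slopes 15°); blue and grey still lean in the stack, and I handed the job in at about 12 s, with no verdict returned.

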